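Run the fixture plate out to the gauge and hold it down

TASK

Lift the yellow keeper link up and off its two brass pins and put it down in the blue tray. Then slide the aluminium fixture plate straight out along its grey rest, flat on the rest all the way, until its red-tipped end is level with the red pointer of the gauge. The plate would tip over the edge there, so finish while still holding it by its black grip block (or pressing its tail down), flat and square on the rest, and leave the other things on the bench alone.

Things in the scene. Friction and masses are not known exactly. Their poses are not given: they have to be found in the camera images.
- rest: Fixed grey steel rest, 220 (its x) x 140 (its y) mm, flat top 50 mm above the bench. Origin: centre of its underside; +x is the outfeed direction (roughly world +y, the robot's left), z up. At rest x +90, y +56 mm a steel boss, 22 mm dia, reaches 64 mm above the bench; a brass pin, 9 mm dia, on it reaches 82 mm.
- rest_edge (a point): Middle of the rest's top outfeed edge (rest x +110, y 0, z 50 mm).
- plate: Loose aluminium plate, 260 (its x) x 60 x 14 mm, 0.47 to 0.69 kg, lying on the rest, axes parallel to the rest's, +x end red. Origin: centre of its underside; starts at rest x +25, 45 mm overhanging. Brass pin, 9 mm dia, 18 mm high on its top at plate x +65; black grip block at x -95. Centre of mass at plate x -6: past 136 mm of overhang it tips unless held.
- plate_end (a point): Middle of the top edge of the plate's red end (plate x +130, y 0, z 14 mm).
- plate_grip (a point): Point in the black grip block (plate x -95, y 0, z 36 mm). The block is 36 (x) x 16 (y) mm, from the plate's top (z 14) up to z 40. Pinch it across plate y (16 mm), finger tips just above the plate's top.
- link: Loose yellow keeper link, 0.12 kg: flat bar 28 (its x) x 84 (its y) x 5 mm, axes parallel to the rest's, with 16 mm holes at y -28 and +28, dropped over the plate's pin and the rest's pin to tie them. Origin: centre of its underside, 64 mm above the bench at the start. The pins stand 13 mm proud of the bar: lift it straight up at least 30 mm before moving sideways.
- link_grip (a point): Point in the link's upright tab, 22 mm above the link's underside. The tab, in the link's middle, is 10 (x) x 20 (y) mm, from the bar's top (5 mm) up to 29 mm above the underside. Pinch it across link x (10 mm).
- gauge: Fixed overhang gauge on the bench beside the plate's path, on the rest's -y side, axes parallel to the rest's; foot 44 mm dia, black collar reaching 74 mm. Origin: centre of its foot. How far out it stands differs each time (overhang wanted: 155 to 185 mm). The plate passes the pointer about 9 mm beside it.
- pointer (a point): Tip of the gauge's red pointer (gauge y +29 mm, 64 mm above the bench, which is the height of the plate's top); the pointer lies along the rest's y. The plate's red end is to come level with it along the rest's x.
- tray: Fixed open blue tray, 110 (its x) x 140 (its y) x 36 mm high, wall 4 mm; its inner floor is 14 mm above its underside. Origin: centre of its underside.
- parts_jar: Bystander, loose: black-lidded clear jar, 54 dia x 78 tall mm. Origin: centre of its underside.
- spanner: Bystander, loose: combination spanner, 141 long, 7 high mm. Origin: centre of its underside.
- castle_nut: Bystander, loose: black castle nut, 30x34x22 mm. Origin: centre of its underside.
Things that resemble listed ones, but are neither listed nor needed, are in the scene too. What is meant by the link is not white, and is the larger of those in its own colour.

How it is judged:
On the way, in this order (a step that is already met when the one before it is completed fails the run):
1. the link is lifted clear above both pins (z of link in the frame of rest above 0.09 m and contact force between the fingers and link above 0.5 N), for 0.1 s.
2. the link lies in the tray, let go (x of link in the frame of tray between -0.055 and 0.055 m and y of link in the frame of tray between -0.07 and 0.07 m and z of link in the frame of tray below 0.03 m and contact force between the fingers and link below 0.1 N and linear speed of link below 0.03 m/s), for 0.2 s.
At the end, for the whole second after the job is handed in: Link in the tray, let go. Plate's red end within 8 mm of level with the pointer; plate on the rest, tilt under 0.035 rad, square within 0.1 rad, within 15 mm of the rest's middle line, bearing on the rest, not the gauge, still, fingers holding or pressing it (over 1 N) (all of step 2 and x of plate_end in the frame of gauge between -0.008 and 0.008 m and y of plate in the frame of rest between -0.015 and 0.015 m and angle between the x axis of plate and the x axis of rest, either way round below 0.1 rad and angle between plate's own z axis and vertical below 0.035 rad and z of plate in the frame of rest between 0.043 and 0.056 m and contact force between plate and rest above 0.5 N and contact force between the fingers and plate above 1 N and contact force between plate and gauge below 0.3 N and linear speed of plate below 0.02 m/s); the arm keeps its last pose, push and grip.
It fails at once if the plate tips (more than 0.12 rad) (angle between plate's own z axis and vertical above 0.12 rad).
It fails at once if the plate is lifted off the rest (more than 15 mm) (z of plate in the frame of rest above 0.065 m).
It fails at once if a bystander is moved more than 30 mm (distance of any of parts_jar, spanner, castle_nut from where it was at the start of the episode above 0.03 m).
It also fails if it takes over 61 s, if anything falls off the work surface, if the arm or the gripper's body presses on something with over 40 N, if the wrist force passes 120 N, or if a joint passes its speed limit or range.

ROBOT

A 7-joint arm with a two-finger parallel gripper is mounted at the origin on a cart in front of the work surface, level with it; the furniture and walls round the work are solid. World frame = base frame: x ahead of the robot, y to its left, z up, the work surface at z = 0. Lengths are in m, angles in rad, forces in N, time in s.
With the tool pointing down it reaches from about 0.35 to 0.9 m from the base axis. Payload 8.1 kg.
Tool frame: the origin (TCP) lies midway between the tips of the shut fingers; the grasp point (between the pads) lies 19 mm behind it; z points along the fingers, y is the line along which they close (so a half turn about z gives the same grasp; the last joint's range is limited). The gripper opens to 92 mm and grips with 3 to 60 N. Pads are 19 mm wide; open, the fingers measure 130 mm over their backs; the gripper's body (75 mm by 190 mm) begins 47 mm behind the grasp point.
Start: joints at [1.225, 0.434, 0.025, 1.573, -0.012, 1.134, -0.075], TCP at [0.15, -0.607, 0.19] pointing down, gripper open.
Joint ranges: [-2.62, 2.62], [-0.44, 2.09], [-1.27, 1.32], [0.08, 2.57], [-1.32, 4.46], [0.12, 2], [-2.74, 2.74]. Speed limits (rad/s): [2.22, 2.22, 3.01, 3.01, 3.14, 3.14, 3.14].

INTERFACE

Orientations are given as a unit quaternion [x, y, z, w].
In Python, from station import status, vision, robot, spotter gives the robot as it stands.
- The arm moves only by the shell command python3 -m inch 'ROWS' [FORCE]. ROWS is JSON, a list of rows, each an object with "jaw": the opening, from 0 (shut) to 1 (fully open); "dp": the shift along the tool's x, y, z in mm, a list of three; "rotation": the turn, a rotation vector about the tool's x, y, z in units of 5 degrees (1.0 is 5 degrees), a list of three. A call has 1 to 12 rows; each row shifts and turns the commanded pose from where the row before left it, along the tool's axes as they then stand; what a row does not reach is not made up. A row lasts 1/10 s, in which the tool goes at most 50 mm and 8.59 degrees, less where a joint would pass 70% of its speed; a pose out of reach is approached as far as the arm can. A call with a gripper value outside its range is refused whole. The fingers move at their own pace and stop on an object; FORCE is the grip in N (left out, the last holds). Time passes only in rows, so rows that do not move let the fingers close. It gives the time, the measured TCP pose, the force, the opening and the grip force at its end, in the units of the state.
- status.read_state(): the state, without advancing time (a new reading comes with each control period).
- vision.snapshot(name): name is "scene" or "side" or "wrist"; returns a dict with "img" (480x640x3 uint8, blue, green, red), "intrinsics" (3x3 intrinsics, pixels), "view" (4x4, takes a point from world to camera coordinates). Camera axes: x right, y up, looking along -z (the intrinsics and any distortion apply to the point x, -y, -z); pixel columns grow to the right and rows downward; lengths in m; the calibration is good to about 2 mm. A picture is of the moment at which its call begins. There is no depth.
- robot.close_job(): hands the job in; it is judged then, once.
Trained networks look in a picture, given as the dict that the camera call returned (one of the last four; its "shot" number tells which), for a name from the list of things; names that differ only in an ending like _2 or _b are one class to them, and where a whole thing is asked for, a point or a joint stands for the part that bears it (a point fixed in the world has none). Each returns a list of dicts, best first, with "p" (0 to 1); they miss things now and then, are a little off and sometimes report something else, mostly with a low value. They report only what shows in the picture. A call takes as long as a camera call. They do not tell look-alikes from the thing itself.
- spotter.cut_out(picture, thing): "region" (480x640 bool, what is visible of it) and "location" ([row, column] in pixels, amid what is visible of it).
The state is a dict: "time": time; "qpos": joint angles; "joint_velocities": joint speeds; "effort": joint torques, N m; "tool_pos": TCP position; "ee_rot": TCP orientation; "wrist_force": force on the tool from outside, world axes, zero at the start; "torque": the same for the moment, N m; "finger_gap": finger opening in m; "finger_force": force on a finger pad.
Only numpy, scipy, OpenCV 4.12 (cv2) and the standard library are available. Lean on these libraries where they do the work, as an engineer would, in place of code of your own. Each camera call takes 0.05 s, during which the arm holds its last target. There are 200 camera calls.

## Working session

There is one attempt and no reset: what is moved stays moved. The work goes in short steps, Python scripts to look and compute and a shell command to move; the robot and the scene stay as the last step left them, time stands still between calls to the robot, and variables do not carry over. Pictures are saved under pics/ and viewed, at most 10 in all, crops included, and the job is handed in when it is done.

```bash
ls; mkdir -p pics
cat > h.py <<'E'
import numpy as np, cv2
from station import status, vision, robot, spotter
from scipy.spatial.transform import Rotation as R
def proj(s,P):
    P=np.atleast_2d(P); c=(s["view"]@np.c_[P,np.ones(len(P))].T).T[:,:3]
    q=c*[1,-1,-1]; u=(s["intrinsics"]@q.T).T; return u[:,:2]/u[:,2:]
def ray(s,rc):
    V=np.array(s["view"]); d=np.linalg.inv(s["intrinsics"])@[rc[1],rc[0],1.]; d=d*[1,-1,-1]
    o=-V[:3,:3].T@V[:3,3]; d=V[:3,:3].T@d; return o,d/np.linalg.norm(d)
def atz(s,rc,z):
    o,d=ray(s,rc); return o+d*(z-o[2])/d[2]
E
python3 - <<'E'
from h import *
print({k:np.round(v,3).tolist() for k,v in status.read_state().items()})
Z=dict(plate=.06,plate_grip=.09,link=.069,link_grip=.086,gauge=.05,pointer=.064,tray=.014,rest=.05,plate_end=.064,parts_jar=.04,spanner=.004,castle_nut=.011)
ims=[]
for n in ["scene","side"]:
    s=vision.snapshot(n); print(n,s.keys()); ims.append(s["img"]); cv2.imwrite(f"pics/{n}0.png",s["img"])
    for t in Z:
        for r in spotter.cut_out(s,t)[:3]:
            print(n,t,round(r["p"],2),np.round(r["location"],1),r["region"].sum(),np.round(atz(s,r["location"],Z[t]),3))
E
```

```text
pics
{'time': 0.0, 'qpos': [1.225, 0.435, 0.025, 1.574, -0.012, 1.134, -0.075], 'joint_velocities': [0.001, -0.0, -0.001, -0.0, 0.001, -0.002, -0.002], 'effort': [-0.001, -66.783, 0.985, -31.445, -0.06, 0.043, 0.0], 'tool_pos': [0.15, -0.606, 0.189], 'ee_rot': [0.993, 0.121, -0.0, -0.001], 'wrist_force': [0.533, -0.185, -0.029], 'torque': [-0.004, -0.005, -0.004], 'finger_force': 0.0, 'finger_gap': 0.092}
scene dict_keys(['img', 'intrinsics', 'view', 'shot'])
scene plate 0.76 [232.8 346.1] 2047 [ 0.541 -0.029  0.06 ]
scene plate_grip 0.78 [234.4 345.8] 2283 [ 0.518 -0.006  0.09 ]
scene link 0.61 [332.1 251. ] 213 [0.464 0.294 0.069]
scene link 0.57 [250.6 325.7] 361 [0.526 0.048 0.069]
scene link 0.46 [304.7 282.3] 175 [0.474 0.209 0.069]
scene link_grip 0.8 [248.8 324.6] 340 [0.52  0.055 0.086]
scene link_grip 0.68 [300.  279.9] 167 [0.477 0.212 0.086]
scene link_grip 0.59 [327.8 254.2] 126 [0.458 0.288 0.086]
scene gauge 0.63 [271.7 234. ] 284 [0.625 0.231 0.05 ]
scene pointer 0.67 [271.4 234.4] 337 [0.615 0.234 0.064]
scene tray 0.87 [367.5 186. ] 4339 [0.513 0.423 0.014]
scene re
[... 722 characters left out ...]
0.459 0.069]
side link_grip 0.77 [311.1 301.6] 228 [0.499 0.271 0.086]
side link_grip 0.58 [241.4 325. ] 439 [0.514 0.068 0.086]
side link_grip 0.54 [347.8 302.6] 217 [0.475 0.346 0.086]
side gauge 0.89 [302.4 229.4] 533 [0.641 0.248 0.05 ]
side pointer 0.87 [303.7 233.4] 494 [0.625 0.263 0.064]
side pointer 0.56 [327.1 361.1] 372 [0.402 0.259 0.064]
side tray 0.55 [417.1 263.6] 7672 [0.51  0.425 0.014]
side rest 0.79 [238.  335.6] 2729 [ 0.509 -0.002  0.05 ]
side plate_end 0.75 [224.1 322. ] 1870 [ 0.546 -0.026  0.064]
side parts_jar 0.61 [181.2 385.2] 644 [ 0.449 -0.316  0.04 ]
side spanner 0.8 [325.  360.7] 374 [0.413 0.194 0.004]
side castle_nut 0.64 [371.1 363.7] 344 [0.387 0.301 0.011]
```

Run:
```python
import cv2
a=cv2.imread("pics/scene0.png")[170:420,130:480]; b=cv2.imread("pics/side0.png")[170:470,180:430]
cv2.imwrite("pics/a1.png",cv2.resize(a,(800,571),interpolation=cv2.INTER_CUBIC)); cv2.imwrite("pics/b1.png",cv2.resize(b,(500,600),interpolation=cv2.INTER_CUBIC))
```

```text
(no output)
```

View pics/a1.png

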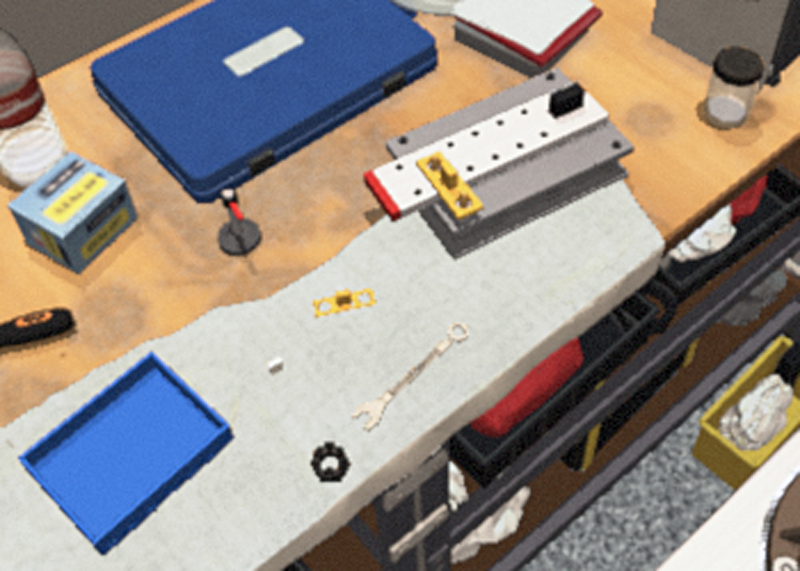

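View pics/b1.png

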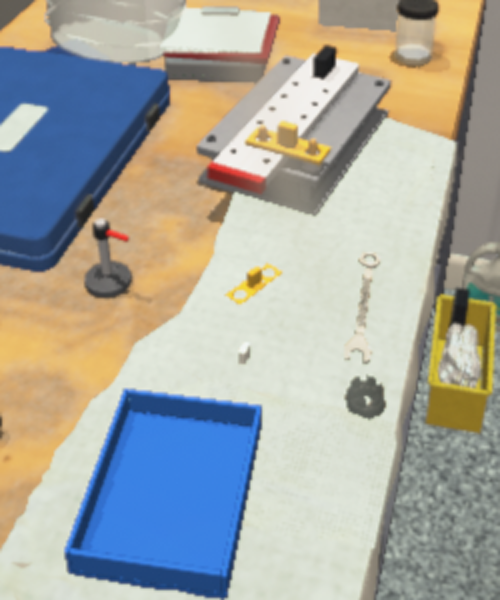

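The scene shows the link on its pins at the plate's outfeed part (scene px ~(326,243)). The thin flat yellow piece at ~(281,301) is the decoy. The gauge is at ~(234,270), with the tray lower left. Next I fit the rest and the other poses from the corner picks.

Run:
```python
from h import *
from scipy.optimize import least_squares
S={n:vision.snapshot(n) for n in["scene","side"]}
A=lambda p:np.array(p)/ (800/350)+[130,170]
B=lambda p:np.array(p)/2+[180,170]
def fit(obs,x0):  # obs: (cam,local xyz,px)
    def W(x,l): c,s=np.cos(x[2]),np.sin(x[2]); return np.array([x[0]+c*l[0]-s*l[1],x[1]+s*l[0]+c*l[1],l[2]])
    f=lambda x:np.concatenate([proj(S[c],W(x,l))[0]-p for c,l,p in obs])
    r=least_squares(f,x0,loss="soft_l1"); print(np.round(r.x,4),np.round(r.fun.reshape(-1,2),1).tolist()); return r.x
o=[("scene",(.11,-.07,.05),A((387,143))),("scene",(-.11,-.07,.05),A((553,71))),("scene",(-.11,.07,.05),A((632,152))),
("side",(.11,-.07,.05),B((199,148))),("side",(-.11,-.07,.05),B((283,57))),("side",(-.11,.07,.05),B((390,85))),
("scene",(.155,-.03,.064),A((366,173))),("scene",(.155,.03,.064),A((388,212))),("side",(.155,-.03,.064),B((208,170))),("side",(.155,.03,.064),B((264,186))),
("scene",(.09,.056,.082),A((462,196))),("side",(.09,.056,.082),B((312,140))),("scene",(.09,.0,.082),A((434,158))),("side",(.09,.0,.082),B((264,128)))]
x=fit(o,[.52,-.02,1.5])
h=.036
t=[("scene",(.055,-.07,h),A((22,457))),("scene",(-.055,-.07,h),A((152,352))),("scene",(-.055,.07,h),A((232,430))),
("side",(-.055,-.07,h),B((124,391))),("side",(-.055,.07,h),B((261,405))),("side",(.055,-.07,h),B((68,551))),("side",(.055,.07,h),B((226,577)))]
fit(t,[.5,.43,1.5])
# pointer tip triangulate
def tri(a,b):
    (o1,d1),(o2,d2)=ray(S["scene"],a[::-1]),ray(S["side"],b[::-1])
    k=np.linalg.lstsq(np.c_[d1,-d2],o2-o1,rcond=None)[0]; return (o1+k[0]*d1+o2+k[1]*d2)/2
for z,(a,b) in {"pt":((241,218),(127,239)),"foot":((240,240),(108,280)),"tab":((447,163),(288,124)),"nuttop":((330,455),(365,390))}.items():
    print(z,np.round(tri(A(a),B(b)),4))
p=tri(A((241,218)),B((127,239))); c,s=np.cos(x[2]),np.sin(x[2])
loc=lambda p:np.round([c*(p[0]-x[0])+s*(p[1]-x[1]),-s*(p[0]-x[0])+c*(p[1]-x[1])],4)
print("pt in rest",loc(p))
lg=np.array([x[0]+c*.09-s*.028,x[1]+s*.09+c*.028]); print("link",lg,"plategrip",[x[0]+c*-.07,x[1]+s*-.07])
st=status.read_state(); Rm=R.from_quat(st["ee_rot"]).as_matrix(); print(Rm.round(3).tolist(), st["tool_pos"])
```

```text
[ 0.534  -0.0443  1.3977] [[-1.5, 0.9], [1.9, -0.8], [1.4, -1.3], [-2.2, -0.5], [0.2, -0.8], [0.6, -2.2], [-1.5, 2.2], [1.6, 2.9], [-0.7, -0.6], [-1.6, -0.7], [0.7, 0.6], [0.4, 0.9], [-0.1, 0.9], [-0.7, 0.1]]
[0.5094 0.4191 1.8281] [[0.1, -4.5], [-14.9, 0.5], [0.9, 1.6], [-18.8, 7.3], [4.0, 1.5], [-6.0, -6.7], [19.7, -18.2]]
pt [0.6244 0.2238 0.0654]
foot [0.6501 0.2199 0.0042]
tab [0.5241 0.0477 0.097 ]
nuttop [0.3918 0.2954 0.0197]
pt in rest [ 0.2797 -0.0428]
link [0.52195909 0.04917789] plategrip [np.float64(0.5219873819373128), np.float64(-0.11325362741663147)]
[[0.971, 0.24, -0.0], [0.24, -0.971, -0.0], [-0.0, 0.0, -1.0]] [ 0.15024583 -0.60668206  0.18983956]
```

```bash
python3 -m inch '[{"jaw":1,"dp":[0,0,0],"rotation":[0,0,1.19]},{"jaw":1,"dp":[0,0,0],"rotation":[0,0,1.19]},{"jaw":1,"dp":[0,0,0],"rotation":[0,0,1.19]},{"jaw":1,"dp":[0,0,0],"rotation":[0,0,1.19]},{"jaw":1,"dp":[12.7,-35.5,0],"rotation":[0,0,0]},{"jaw":1,"dp":[12.7,-35.5,0],"rotation":[0,0,0]},{"jaw":1,"dp":[12.7,-35.5,0],"rotation":[0,0,0]},{"jaw":1,"dp":[12.7,-35.5,0],"rotation":[0,0,0]},{"jaw":1,"dp":[12.7,-35.5,0],"rotation":[0,0,0]},{"jaw":1,"dp":[12.7,-35.5,0],"rotation":[0,0,0]},{"jaw":1,"dp":[12.7,-35.5,0],"rotation":[0,0,0]},{"jaw":1,"dp":[12.7,-35.5,0],"rotation":[0,0,0]}]'
```

```text
time: 2.6
tool_pos: [0.2997, -0.3431, 0.1901]
ee_rot: [0.996, -0.086, 0.0, 0.0]
wrist_force: [0.4, -1.2, 1.0]
finger_gap: 0.0917
finger_force: 0.0
```

```bash
python3 -m inch '[{"jaw":1,"dp":[12.7,-35.5,0],"rotation":[0,0,0]},{"jaw":1,"dp":[12.7,-35.5,0],"rotation":[0,0,0]},{"jaw":1,"dp":[12.7,-35.5,0],"rotation":[0,0,0]},{"jaw":1,"dp":[12.7,-35.5,0],"rotation":[0,0,0]},{"jaw":1,"dp":[12.7,-35.5,0],"rotation":[0,0,0]},{"jaw":1,"dp":[12.7,-35.5,0],"rotation":[0,0,0]},{"jaw":1,"dp":[12.7,-35.5,0],"rotation":[0,0,0]},{"jaw":1,"dp":[12.7,-35.5,0],"rotation":[0,0,0]},{"jaw":1,"dp":[12.7,-35.5,0],"rotation":[0,0,0]},{"jaw":1,"dp":[12.7,-35.5,0],"rotation":[0,0,0]},{"jaw":1,"dp":[12.7,-35.5,0],"rotation":[0,0,0]},{"jaw":1,"dp":[12.7,-35.5,0],"rotation":[0,0,0]}]'
python3 -m inch '[{"jaw":1,"dp":[0,0,0],"rotation":[0,0,0]},{"jaw":1,"dp":[0,0,0],"rotation":[0,0,0]}]'
python3 - <<'E'
from h import *
s=vision.snapshot("wrist"); 
im=s["img"].copy()
P=lambda l:np.array([.534+np.cos(1.3977)*l[0]-np.sin(1.3977)*l[1],-.0443+np.sin(1.3977)*l[0]+np.cos(1.3977)*l[1],l[2]])
for l in [(.09,.028,.093),(.09,.056,.082),(.09,0,.082),(.155,.03,.064),(.155,-.03,.064),(.11,.07,.05),(.11,-.07,.05)]:
    u=proj(s,P(l))[0]; cv2.drawMarker(im,tuple(int(v) for v in u),(255,0,255),0,10,1); print(l,u.round(1))
cv2.imwrite("pics/w1.png",im); print(status.read_state()["time"])
E
```

```text
time: 3.8
tool_pos: [0.5232, 0.0504, 0.19]
ee_rot: [0.996, -0.086, 0.0, 0.0]
wrist_force: [0.8, -0.7, 0.1]
finger_gap: 0.0919
finger_force: 0.0
time: 4.0
tool_pos: [0.5224, 0.0498, 0.1896]
ee_rot: [0.996, -0.085, -0.0, 0.0]
wrist_force: [0.1, 0.1, 0.4]
finger_gap: 0.0919
finger_force: 0.0
(0.09, 0.028, 0.093) [316.3 227. ]
(0.09, 0.056, 0.082) [316.2 255.5]
(0.09, 0, 0.082) [316.4 190. ]
(0.155, 0.03, 0.064) [242.1 220.4]
(0.155, -0.03, 0.064) [238.2 150.2]
(0.11, 0.07, 0.05) [295.  258.2]
(0.11, -0.07, 0.05) [292.7 100.1]
4.05
```

View pics/w1.png

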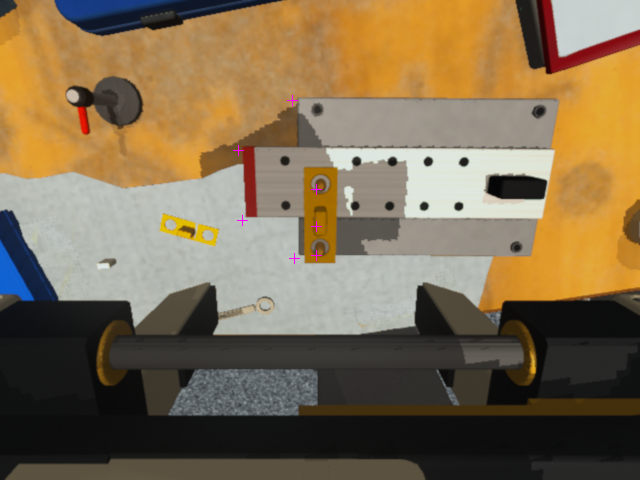

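The wrist view matches the fit to within a few pixels. The tab top is at ~(320,220), the red end edge at x≈245, and the pointer tip at ~(86,132). I'll refine the poses from these picks.

Run:
```python
from h import *
from scipy.optimize import least_squares
s=vision.snapshot("wrist")
def W(x,l): c,q=np.cos(x[2]),np.sin(x[2]); return np.array([x[0]+c*l[0]-q*l[1],x[1]+q*l[0]+c*l[1],l[2]])
o=[((.11,-.07,.05),(298,99)),((-.11,-.07,.05),(558,99)),((-.11,.07,.05),(531,256)),((.11,.07,.05),(299,254)),
((.155,-.03,.064),(244,147)),((.155,.03,.064),(246,217)),((-.105,-.03,.064),(554,150)),((-.105,.03,.064),(544,218)),
((.09,.056,.082),(320,245)),((.09,0,.082),(320,183)),((.09,.028,.093),(321,220))]
f=lambda x:np.concatenate([proj(s,W(x,l))[0]-p for l,p in o])
r=least_squares(f,[.534,-.044,1.3977],loss="soft_l1"); x=r.x
print(x.round(4)); print(r.fun.reshape(-1,2).round(1).tolist()); print(s["intrinsics"], np.linalg.inv(s["view"]).round(3))
c,q=np.cos(x[2]),np.sin(x[2])
for px,z in [((86,132),.064)]:
    p=atz(s,px[::-1],z); print("ptr",p,c*(p[0]-x[0])+q*(p[1]-x[1]),-q*(p[0]-x[0])+c*(p[1]-x[1]))
print("link",W(x,(.09,.028,0)),"tabpix",atz(s,(220,321),.093))
```

```text
[ 0.5356 -0.0496  1.3898]
[[-0.6, -3.3], [3.4, -0.8], [0.8, 0.6], [-0.8, 0.7], [-1.5, -1.4], [-0.2, -0.7], [2.3, -1.6], [-1.1, 0.8], [0.1, 6.7], [0.9, 2.8], [-0.4, 3.0]]
[[375.98035606   0.         315.99212021]
 [  0.         375.98035606 239.86738127]
 [  0.           0.           1.        ]] [[-0.171  0.942  0.288  0.599]
 [-0.985 -0.164 -0.049  0.035]
 [ 0.001 -0.292  0.956  0.384]
 [ 0.     0.     0.     1.   ]]
ptr [0.62548581 0.22111108 0.064     ] 0.28249683473928217 -0.03964549592972292
link [0.52429541 0.04393476 0.        ] tabpix [0.52664221 0.04323565 0.093     ]
```

```bash
python3 -m inch '[{"jaw":1,"dp":[1.5,2.5,20],"rotation":[0,0,0]},{"jaw":1,"dp":[1.5,2,25],"rotation":[0,0,0]},{"jaw":1,"dp":[0,0,20],"rotation":[0,0,0]},{"jaw":1,"dp":[0,0,0],"rotation":[0,0,0]},{"jaw":1,"dp":[0,0,0],"rotation":[0,0,0]}]'
python3 - <<'E'
from h import *
s=vision.snapshot("wrist"); t=status.read_state()["tool_pos"]; im=s["img"].copy()
hsv=cv2.cvtColor(im,cv2.COLOR_BGR2HSV)
for p in [(t[0],t[1],.093),(t[0],t[1],t[2])]:
    u=proj(s,p)[0]; print(u); cv2.drawMarker(im,tuple(int(v) for v in u),(255,0,255),0,10,1)
cv2.imwrite("pics/w2.png",im[100:400,100:540])
E
```

```text
time: 4.6
tool_pos: [0.5244, 0.0432, 0.1253]
ee_rot: [0.996, -0.087, -0.0, 0.0]
wrist_force: [0.5, 0.3, 0.1]
finger_gap: 0.0918
finger_force: 0.0
[314.51682542 251.72853639]
[314.30945439 270.83650562]
```

View pics/w2.png

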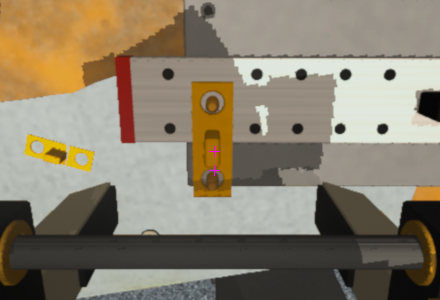

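The tab's top centre is at ~(212,147) in the crop against the marker at (214,152), so about 1.5 to 2 mm off. I'll correct that, descend and grip.

```bash
python3 -m inch '[{"jaw":1,"dp":[1,-1,10],"rotation":[0,0,0]},{"jaw":1,"dp":[1,0,15],"rotation":[0,0,0]},{"jaw":1,"dp":[0,0,15],"rotation":[0,0,0]},{"jaw":1,"dp":[0,0,11],"rotation":[0,0,0]},{"jaw":0.4,"dp":[0,0,0],"rotation":[0,0,0]},{"jaw":0,"dp":[0,0,0],"rotation":[0,0,0]},{"jaw":0,"dp":[0,0,0],"rotation":[0,0,0]},{"jaw":0,"dp":[0,0,0],"rotation":[0,0,0]},{"jaw":0,"dp":[0,0,0],"rotation":[0,0,0]},{"jaw":0,"dp":[0,0,0],"rotation":[0,0,0]}]' 25
```

```text
time: 5.65
tool_pos: [0.5269, 0.0448, 0.0741]
ee_rot: [0.996, -0.086, 0.0, -0.0]
wrist_force: [-0.2, -0.2, -0.2]
finger_gap: 0.0485
finger_force: 0.0
```

```bash
python3 -m inch '[{"jaw":0,"dp":[0,0,0],"rotation":[0,0,0]},{"jaw":0,"dp":[0,0,0],"rotation":[0,0,0]},{"jaw":0,"dp":[0,0,0],"rotation":[0,0,0]},{"jaw":0,"dp":[0,0,0],"rotation":[0,0,0]},{"jaw":0,"dp":[0,0,0],"rotation":[0,0,0]},{"jaw":0,"dp":[0,0,0],"rotation":[0,0,0]},{"jaw":0,"dp":[0,0,0],"rotation":[0,0,0]}]'
```

```text
time: 6.35
tool_pos: [0.5268, 0.0448, 0.0738]
ee_rot: [0.996, -0.086, -0.0, 0.0]
wrist_force: [-0.9, 0.7, 0.3]
finger_gap: 0.0005
finger_force: 0.0
```

Run:
```python
from h import *
s=vision.snapshot("wrist");w=s["img"][150:400,150:500]
a=vision.snapshot("side")["img"][170:320,250:400]
b=vision.snapshot("scene")["img"][180:330,250:400]
f=lambda i:cv2.resize(i,(390,390),interpolation=cv2.INTER_CUBIC)
cv2.imwrite("pics/c3.png",np.hstack([f(a),f(b)])); cv2.imwrite("pics/w3.png",w)
```

```text
(no output)
```

View pics/c3.png

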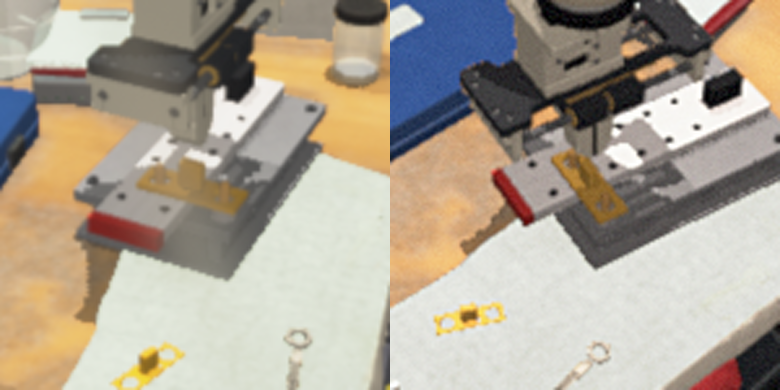

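View pics/w3.png

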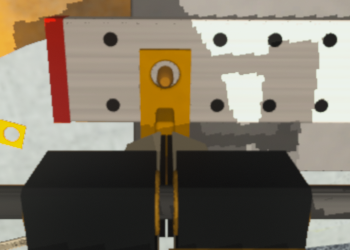

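The fingers closed with nothing between them, and in both pictures they sit above or behind the tab. I'll compare the calibrated projection of the TCP with where the tips appear.

Run:
```python
from h import *
st=status.read_state(); t=np.array(st["tool_pos"]); print(t, st["qpos"])
S={n:vision.snapshot(n) for n in["scene","side","wrist"]}
pts={"tcp":t,"tcp+19":t+[0,0,.019],"tabtop":[.526,.044,.093],"tabbot":[.526,.044,.069]}
for n,s in S.items():
    print(n,{k:proj(s,p)[0].round(1).tolist() for k,p in pts.items()}, np.linalg.inv(s["view"])[:3,3].round(3), np.round(s["intrinsics"],1).tolist())
def tri(a,b):
    (o1,d1),(o2,d2)=ray(S["scene"],a[::-1]),ray(S["side"],b[::-1])
    k=np.linalg.lstsq(np.c_[d1,-d2],o2-o1,rcond=None)[0]; p,q=o1+k[0]*d1,o2+k[1]*d2; return ((p+q)/2).round(4),np.linalg.norm(p-q).round(4)
print("tip tri",tri((327,238),(327,224)))
f=lambda i:cv2.resize(i,(400,600),interpolation=cv2.INTER_CUBIC)
cv2.imwrite("pics/d4.png",np.hstack([f(S["side"]["img"][190:265,295:345]),f(S["scene"]["img"][205:280,295:345])]))
```

```text
[0.52680004 0.04479972 0.07383917] [ 0.05337109  0.4351263  -0.31746056  1.92254966  0.18243818  0.81150076
 -2.10603798]
scene {'tcp': [326.3, 248.2], 'tcp+19': [326.2, 242.6], 'tabtop': [326.7, 242.6], 'tabbot': [326.8, 249.7]} [0.02  0.48  0.852] [[457.3, 0.0, 323.2], [0.0, 457.3, 241.8], [0.0, 0.0, 1.0]]
side {'tcp': [321.9, 239.3], 'tcp+19': [322.0, 231.5], 'tabtop': [322.5, 231.3], 'tabbot': [322.4, 241.1]} [0.326 0.796 0.602] [[460.2, 0.0, 319.7], [0.0, 460.2, 240.8], [0.0, 0.0, 1.0]]
wrist {'tcp': [315.2, 271.3], 'tcp+19': [315.2, 285.3], 'tabtop': [317.0, 286.6], 'tabbot': [316.9, 269.2]} [0.603 0.031 0.268] [[376.0, 0.0, 316.0], [0.0, 376.0, 239.9], [0.0, 0.0, 1.0]]
tip tri (array([0.5167, 0.0503, 0.1178]), np.float64(0.0043))
```

View pics/d4.png

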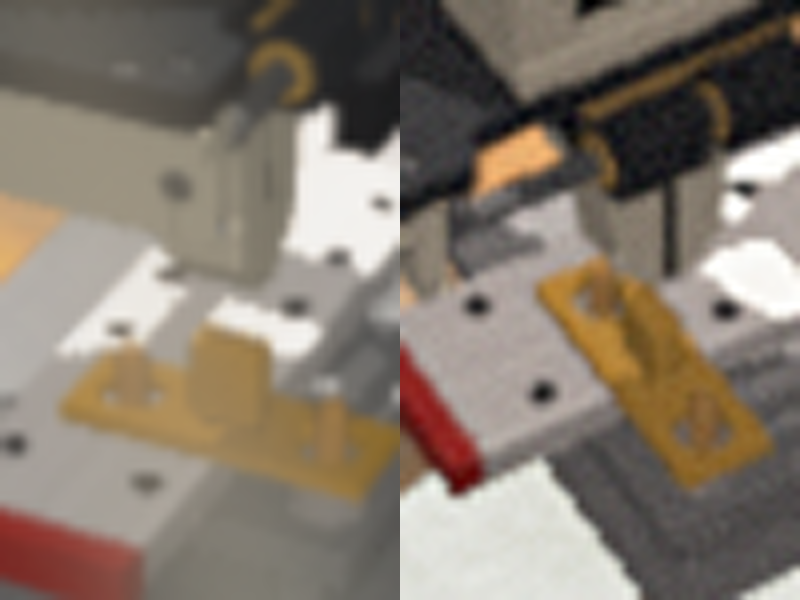

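Both views put the real fingertips about 33 mm above the reported TCP (tips at z≈0.105, above the tab top at 0.093). I'll open partly, go about 26 mm lower while watching the force, and close again.

```bash
python3 -m inch '[{"jaw":0.5,"dp":[0,0,0],"rotation":[0,0,0]},{"jaw":0.5,"dp":[0,0,0],"rotation":[0,0,0]},{"jaw":0.5,"dp":[0,0,0],"rotation":[0,0,0]},{"jaw":0.5,"dp":[0,0,0],"rotation":[0,0,0]},{"jaw":0.5,"dp":[0,0,0],"rotation":[0,0,0]},{"jaw":0.5,"dp":[0,0,0],"rotation":[0,0,0]},{"jaw":0.5,"dp":[0,0,8],"rotation":[0,0,0]},{"jaw":0.5,"dp":[0,0,6],"rotation":[0,0,0]},{"jaw":0.5,"dp":[0,0,6],"rotation":[0,0,0]},{"jaw":0.5,"dp":[0,0,6],"rotation":[0,0,0]},{"jaw":0.5,"dp":[0,0,0],"rotation":[0,0,0]}]'
python3 - <<'E'
from h import *
S={n:vision.snapshot(n)["img"] for n in["scene","side"]}
f=lambda i:cv2.resize(i,(400,600),interpolation=cv2.INTER_CUBIC)
cv2.imwrite("pics/e5.png",np.hstack([f(S["side"][190:265,295:345]),f(S["scene"][205:280,295:345])]))
E
```

```text
time: 7.75
tool_pos: [0.526, 0.0447, 0.0467]
ee_rot: [0.996, -0.086, -0.001, 0.0]
wrist_force: [-0.1, 0.3, 1.1]
finger_gap: 0.0463
finger_force: 0.0
```

View pics/e5.png

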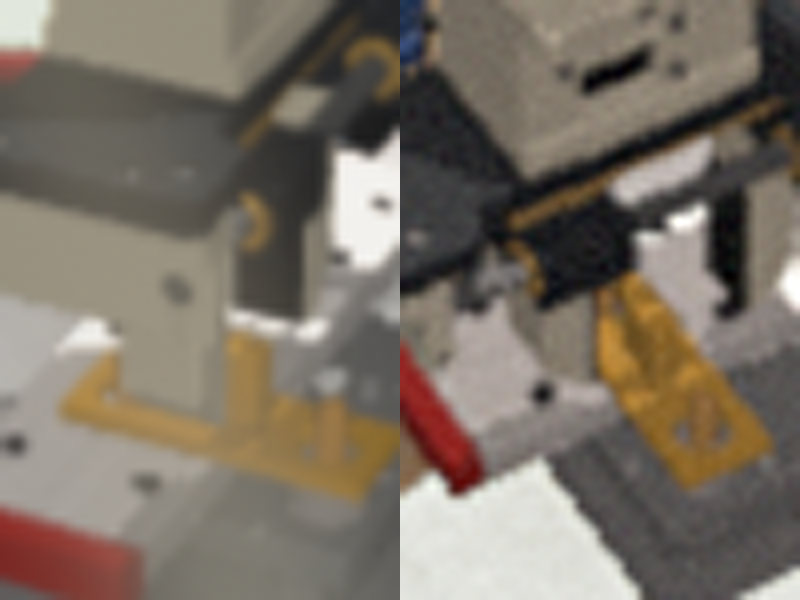

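The fingers now straddle the tab, with tips just above the bar (side crop: finger at x 120–225, tab at x 230–270). Closing.

```bash
python3 -m inch '[{"jaw":0,"dp":[0,0,0],"rotation":[0,0,0]},{"jaw":0,"dp":[0,0,0],"rotation":[0,0,0]},{"jaw":0,"dp":[0,0,0],"rotation":[0,0,0]},{"jaw":0,"dp":[0,0,0],"rotation":[0,0,0]},{"jaw":0,"dp":[0,0,0],"rotation":[0,0,0]},{"jaw":0,"dp":[0,0,0],"rotation":[0,0,0]},{"jaw":0,"dp":[0,0,0],"rotation":[0,0,0]},{"jaw":0,"dp":[0,0,0],"rotation":[0,0,0]}]' 25
```

```text
time: 8.65
tool_pos: [0.5268, 0.0449, 0.0479]
ee_rot: [0.996, -0.086, 0.0, -0.0]
wrist_force: [0.2, -0.0, 0.3]
finger_gap: 0.0093
finger_force: 25.0
```

```bash
python3 -m inch '[{"jaw":0,"dp":[0,0,-6],"rotation":[0,0,0]},{"jaw":0,"dp":[0,0,-8],"rotation":[0,0,0]},{"jaw":0,"dp":[0,0,-8],"rotation":[0,0,0]},{"jaw":0,"dp":[0,0,-10],"rotation":[0,0,0]},{"jaw":0,"dp":[0,0,-10],"rotation":[0,0,0]},{"jaw":0,"dp":[0,0,-15],"rotation":[0,0,0]},{"jaw":0,"dp":[0,0,-15],"rotation":[0,0,0]},{"jaw":0,"dp":[0,0,0],"rotation":[0,0,0]},{"jaw":0,"dp":[0,0,0],"rotation":[0,0,0]}]'
python3 - <<'E'
from h import *
s=vision.snapshot("side"); c=vision.snapshot("scene")
for p in [(124,391),(261,405),(226,577),(68,551)]: print(atz(s,(p[1]/2+170,p[0]/2+180),.036 if p[1]<500 else .036).round(3))
for p in [(22,457),(152,352),(232,430),(100,540)]: print(atz(c,(p[1]/2.286+170,p[0]/2.286+130),.036).round(3))
cv2.imwrite("pics/f6.png",np.hstack([s["img"][100:340,200:460],c["img"][100:340,200:460]]))
E
```

```text
time: 9.55
tool_pos: [0.527, 0.0447, 0.1201]
ee_rot: [0.996, -0.086, 0.0, -0.0]
wrist_force: [-0.7, 0.4, -1.5]
finger_gap: 0.0097
finger_force: 25.0
[0.569 0.363 0.036]
[0.462 0.347 0.036]
[0.445 0.486 0.036]
[0.551 0.497 0.036]
[0.554 0.494 0.036]
[0.572 0.36  0.036]
[0.46  0.347 0.036]
[0.448 0.479 0.036]
```

View pics/f6.png

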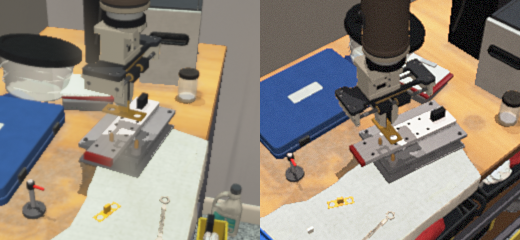

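The link hangs in the fingers clear of the pins. Moving to the tray centre (0.507, 0.422) with a small turn to line up with it.

```bash
python3 -m inch '[{"jaw":0,"dp":[-5,-20,0],"rotation":[0,0,0]},{"jaw":0,"dp":[-8,-36,0],"rotation":[0,0,0]},{"jaw":0,"dp":[-9,-39,0],"rotation":[0,0,0]},{"jaw":0,"dp":[-9,-39,0],"rotation":[0,0,0]},{"jaw":0,"dp":[-9,-39,0],"rotation":[0,0,0]},{"jaw":0,"dp":[-9,-39,0],"rotation":[0,0,0]},{"jaw":0,"dp":[-9,-39,0],"rotation":[0,0,0]},{"jaw":0,"dp":[-9,-39,0],"rotation":[0,0,0]},{"jaw":0,"dp":[-9,-39,0],"rotation":[0,0,0]},{"jaw":0,"dp":[-8.5,-39,0],"rotation":[0,0,0]},{"jaw":0,"dp":[0,0,0],"rotation":[0,0,-1.5]},{"jaw":0,"dp":[0,0,0],"rotation":[0,0,-1.5]}]'
```

```text
time: 10.85
tool_pos: [0.5051, 0.4236, 0.1183]
ee_rot: [0.999, 0.049, -0.001, 0.0]
wrist_force: [0.9, 0.3, -1.0]
finger_gap: 0.0096
finger_force: 25.0
```

```bash
python3 -m inch '[{"jaw":0,"dp":[0,0,20],"rotation":[0,0,0]},{"jaw":0,"dp":[0,0,25],"rotation":[0,0,0]},{"jaw":0,"dp":[0,0,25],"rotation":[0,0,0]},{"jaw":0,"dp":[0,0,20],"rotation":[0,0,0]},{"jaw":0,"dp":[0,0,12],"rotation":[0,0,0]},{"jaw":0,"dp":[0,0,8],"rotation":[0,0,0]},{"jaw":0,"dp":[0,0,4],"rotation":[0,0,0]},{"jaw":0,"dp":[0,0,0],"rotation":[0,0,0]}]'
```

```text
time: 11.65
tool_pos: [0.5068, 0.4219, 0.0058]
ee_rot: [0.999, 0.045, -0.0, 0.0]
wrist_force: [-0.3, 0.3, -1.4]
finger_gap: 0.0098
finger_force: 25.0
```

```bash
python3 -m inch '[{"jaw":0,"dp":[0,0,3],"rotation":[0,0,0]},{"jaw":0,"dp":[0,0,3],"rotation":[0,0,0]},{"jaw":0,"dp":[0,0,0],"rotation":[0,0,0]},{"jaw":0.35,"dp":[0,0,0],"rotation":[0,0,0]},{"jaw":0.35,"dp":[0,0,0],"rotation":[0,0,0]},{"jaw":0.35,"dp":[0,0,0],"rotation":[0,0,0]},{"jaw":0.35,"dp":[0,0,0],"rotation":[0,0,0]},{"jaw":0.35,"dp":[0,0,0],"rotation":[0,0,0]}]'
python3 -m inch '[{"jaw":0.35,"dp":[0,0,-15],"rotation":[0,0,0]},{"jaw":0.35,"dp":[0,0,-25],"rotation":[0,0,0]},{"jaw":0.35,"dp":[0,0,-35],"rotation":[0,0,0]},{"jaw":0.35,"dp":[0,0,-40],"rotation":[0,0,0]},{"jaw":0.35,"dp":[0,0,-25],"rotation":[0,0,0]},{"jaw":0.35,"dp":[0,0,0],"rotation":[0,0,0]}]'
python3 - <<'E'
from h import *
S={}
for n in["scene","side"]:
    s=S[n]=vision.snapshot(n)
    for t,z in [("link",.02),("link_grip",.03),("pointer",.064),("plate",.064)]:
        for r in spotter.cut_out(s,t)[:3]: print(n,t,round(r["p"],2),atz(s,r["location"],z).round(3),r["region"].sum())
w=vision.snapshot("wrist")["img"]
cv2.imwrite("pics/g7.png",np.hstack([S["side"]["img"][170:470,180:440],S["scene"]["img"][170:470,100:460]]))
E
```

```text
time: 12.45
tool_pos: [0.5068, 0.4219, -0.0001]
ee_rot: [0.999, 0.045, 0.0, -0.0]
wrist_force: [-0.5, 0.2, -0.4]
finger_gap: 0.032
finger_force: 0.0
time: 13.05
tool_pos: [0.5085, 0.4242, 0.1457]
ee_rot: [0.999, 0.045, 0.003, -0.003]
wrist_force: [-0.4, -0.5, 0.0]
finger_gap: 0.0321
finger_force: 0.0
scene link 0.71 [0.507 0.424 0.02 ] 477
scene link 0.67 [0.495 0.279 0.02 ] 138
scene link 0.64 [0.507 0.196 0.02 ] 218
scene link_grip 0.96 [0.504 0.425 0.03 ] 440
scene link_grip 0.76 [0.49  0.285 0.03 ] 217
scene link_grip 0.51 [0.512 0.192 0.03 ] 131
scene pointer 0.86 [0.618 0.232 0.064] 346
scene pointer 0.68 [ 0.434 -0.284  0.064] 770
scene plate 0.88 [ 0.535 -0.011  0.064] 2381
side link 0.82 [0.51  0.198 0.02 ] 234
side link 0.79 [0.505 0.419 0.02 ] 1011
side link 0.76 [0.495 0.296 0.02 ] 314
side link_grip 0.8 [0.5   0.425 0.03 ] 967
side link_grip 0.75 [0.515 0.212 0.03 ] 267
side link_grip 0.52 [0.49 0.3  0.03] 228
side plate 0.84 [ 0.539 -0.034  0.064] 1962
```

View pics/g7.png

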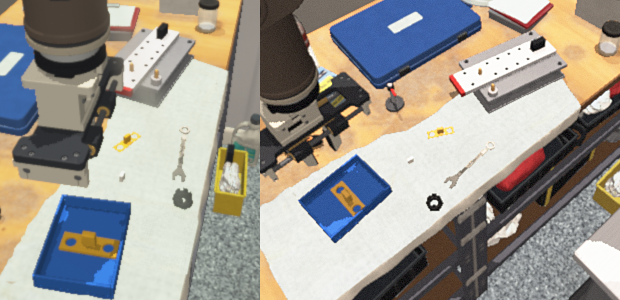

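The link lies in the tray: scene and side both put it at about (0.506, 0.422). The pins are free and the bystanders are untouched. That was the tenth picture, so from here I work from numbers only. Next I turn the tool for the grip block and travel there.

```bash
python3 -m inch '[{"jaw":0.6,"dp":[0,0,0],"rotation":[0,0,-1.5]},{"jaw":0.6,"dp":[0,0,0],"rotation":[0,0,-1.5]},{"jaw":0.6,"dp":[0,0,0],"rotation":[0,0,-1.5]},{"jaw":0.6,"dp":[0,0,0],"rotation":[0,0,-1.5]},{"jaw":0.6,"dp":[0,0,0],"rotation":[0,0,-1.5]},{"jaw":0.6,"dp":[0,0,0],"rotation":[0,0,-1.5]},{"jaw":0.6,"dp":[0,0,0],"rotation":[0,0,-1.5]},{"jaw":0.6,"dp":[0,0,0],"rotation":[0,0,-1.5]},{"jaw":0.6,"dp":[0,0,0],"rotation":[0,0,-1.5]},{"jaw":0.6,"dp":[0,0,0],"rotation":[0,0,-1.5]},{"jaw":0.6,"dp":[0,0,0],"rotation":[0,0,0]},{"jaw":0.6,"dp":[0,0,0],"rotation":[0,0,0]}]'; python3 -c "
from h import *
print(status.read_state()['qpos'])"
```

```text
time: 14.8
tool_pos: [0.5068, 0.4218, 0.1396]
ee_rot: [0.767, 0.642, -0.0, -0.0]
wrist_force: [0.0, -0.8, -0.6]
finger_gap: 0.055
finger_force: 0.0
[-0.33454464  0.63833894 -0.7193248   1.4987077   0.43993202  1.17115844
 -1.30545373]
```

```bash
python3 -m inch '[{"jaw":0.6,"dp":[-20,4,0],"rotation":[0,0,0]},{"jaw":0.6,"dp":[-42,8,0],"rotation":[0,0,0]},{"jaw":0.6,"dp":[-44,9,0],"rotation":[0,0,0]},{"jaw":0.6,"dp":[-44,9,0],"rotation":[0,0,0]},{"jaw":0.6,"dp":[-44,9,0],"rotation":[0,0,0]},{"jaw":0.6,"dp":[-44,9,0],"rotation":[0,0,0]},{"jaw":0.6,"dp":[-44,9,0],"rotation":[0,0,0]},{"jaw":0.6,"dp":[-44,9,0],"rotation":[0,0,0]},{"jaw":0.6,"dp":[-44,9,0],"rotation":[0,0,0]},{"jaw":0.6,"dp":[-40,9,0],"rotation":[0,0,0]},{"jaw":0.6,"dp":[-20,4,0],"rotation":[0,0,0]},{"jaw":0.6,"dp":[0,0,0],"rotation":[0,0,0]}]'
python3 - <<'E'
from h import *
from scipy.optimize import least_squares
S=vision.snapshot("scene"),vision.snapshot("side"),vision.snapshot("wrist")
x=[.5356,-.0496,1.3898]; t=status.read_state(); print(t["tool_pos"],t["ee_rot"])
def W(l): c,q=np.cos(x[2]),np.sin(x[2]); return np.array([x[0]+c*l[0]-q*l[1],x[1]+q*l[0]+c*l[1],l[2]])
for n,s in zip("scene side wrist".split(),S):
    u=proj(s,W((-.07,0,.09)))[0]; v=s["img"].astype(int); hsv=cv2.cvtColor(s["img"],cv2.COLOR_BGR2HSV); print(n,"pred",u.round(0))
    for nm,m,c0 in [("dark",(v.max(2)<60),u),("red",(hsv[...,2]>70)&(hsv[...,1]>150)&((hsv[...,0]<8)|(hsv[...,0]>172)),proj(s,W((.15,0,.06)))[0])]:
        k,l,st,ce=cv2.connectedComponentsWithStats(m.astype(np.uint8))
        for i in range(1,k):
            if st[i,4]>15 and np.linalg.norm(ce[i]-c0)<60: print(" ",nm,ce[i].round(1),st[i].tolist())
    cv2.imwrite(f"pics/h_{n}.png",s["img"])
E
```

```text
time: 16.0
tool_pos: [0.5196, -0.0212, 0.1396]
ee_rot: [0.769, 0.64, -0.001, 0.001]
wrist_force: [-0.6, -0.3, -0.4]
finger_gap: 0.0549
finger_force: 0.0
[ 0.51963105 -0.01577721  0.14004195] [ 7.65757333e-01  6.43129512e-01  3.64258905e-04 -6.95713384e-05]
scene pred [379. 210.]
  dark [377.5 213.6] [371, 207, 14, 14, 136]
  red [296.5 255. ] [289, 245, 16, 21, 113]
side pred [342. 195.]
  dark [313.2 147.6] [300, 139, 40, 26, 298]
  dark [328.3 160.3] [321, 150, 18, 28, 261]
  dark [388.3 176.2] [380, 173, 18, 6, 60]
  dark [341.9 200.9] [338, 194, 9, 15, 98]
  red [295.  257.4] [284, 251, 27, 13, 167]
wrist pred [345. 370.]
  dark [320.9 393.5] [0, 286, 640, 194, 74413]
  red [351.5  55.4] [306, 47, 92, 17, 1474]
```

Run:
```python
from h import *
S={n:vision.snapshot(n) for n in["scene","side","wrist"]}
def tri(*ob):
    A=np.zeros((3,3));b=np.zeros(3)
    for n,px in ob:
        o,d=ray(S[n],px[::-1]); M=np.eye(3)-np.outer(d,d); A+=M;b+=M@o
    p=np.linalg.solve(A,b); return p.round(4),[ (proj(S[n],p)[0]-px).round(1).tolist() for n,px in ob]
print("block",tri(("scene",(377.5,213.6)),("side",(341.9,200.9))))
print("red",tri(("scene",(296.5,255)),("side",(295,257.4))))
s=S["wrist"]; print("wrist red z.064",atz(s,(55.4,351.5),.064))
v=s["img"]; hsv=cv2.cvtColor(v,cv2.COLOR_BGR2HSV); m=(hsv[...,2]>70)&(hsv[...,1]>150)&((hsv[...,0]<8)|(hsv[...,0]>172)); m[100:]=0; m[:,:306]=0; m[:,400:]=0
r=cv2.minAreaRect(np.argwhere(m)[:,::-1].astype(np.float32)); print(r)
for p in cv2.boxPoints(r): print(p, atz(s,p[::-1],.064).round(4))
st=status.read_state(); print(st["time"],st["tool_pos"])
```

```text
block (array([ 0.5233, -0.1141,  0.0792]), [[0.2, 0.6], [-0.5, -0.5]])
red (array([0.5667, 0.0996, 0.0582]), [[-0.1, -0.2], [0.2, 0.2]])
wrist red z.064 [0.56203481 0.10168831 0.064     ]
((352.5, 58.0), (16.0, 91.0), 90.0)
[307.  50.] [0.5339 0.1098 0.064 ]
[398.  50.] [0.5924 0.0997 0.064 ]
[398.  66.] [0.5914 0.0902 0.064 ]
[307.  66.] [0.5322 0.1004 0.064 ]
16.3 [ 0.5195895  -0.0153253   0.13998295]
```

```bash
python3 -m inch '[{"jaw":0.6,"dp":[-25,6,0],"rotation":[0,0,0]},{"jaw":0.6,"dp":[-40,9,0],"rotation":[0,0,0]},{"jaw":0.6,"dp":[-34,7,0],"rotation":[0,0,0]},{"jaw":0.6,"dp":[0,0,0],"rotation":[0,0,0]},{"jaw":0.6,"dp":[0,0,0],"rotation":[0,0,0]},{"jaw":0.6,"dp":[0,0,20],"rotation":[0,0,0]},{"jaw":0.6,"dp":[0,0,30],"rotation":[0,0,0]},{"jaw":0.6,"dp":[0,0,20],"rotation":[0,0,0]},{"jaw":0.6,"dp":[0,0,10],"rotation":[0,0,0]},{"jaw":0.6,"dp":[0,0,8],"rotation":[0,0,0]},{"jaw":0.6,"dp":[0,0,4],"rotation":[0,0,0]},{"jaw":0.6,"dp":[0,0,0],"rotation":[0,0,0]}]'
```

```text
time: 17.5
tool_pos: [0.5245, -0.1178, 0.048]
ee_rot: [0.765, 0.644, 0.0, 0.0]
wrist_force: [0.3, 0.5, 0.5]
finger_gap: 0.0553
finger_force: 0.0
```

```bash
python3 -m inch '[{"jaw":0.6,"dp":[0,0,2],"rotation":[0,0,0]},{"jaw":0.6,"dp":[0,0,2],"rotation":[0,0,0]},{"jaw":0,"dp":[0,0,0],"rotation":[0,0,0]},{"jaw":0,"dp":[0,0,0],"rotation":[0,0,0]},{"jaw":0,"dp":[0,0,0],"rotation":[0,0,0]},{"jaw":0,"dp":[0,0,0],"rotation":[0,0,0]},{"jaw":0,"dp":[0,0,0],"rotation":[0,0,0]},{"jaw":0,"dp":[0,0,0],"rotation":[0,0,0]},{"jaw":0,"dp":[0,0,0],"rotation":[0,0,0]},{"jaw":0,"dp":[0,0,0],"rotation":[0,0,0]}]' 40
```

```text
time: 18.5
tool_pos: [0.5243, -0.1182, 0.0439]
ee_rot: [0.765, 0.643, 0.0, 0.0]
wrist_force: [-0.0, 0.2, 0.7]
finger_gap: 0.0154
finger_force: 40.0
```

```bash
python3 -m inch '[{"jaw":0,"dp":[0,0,1],"rotation":[0,0,0]},{"jaw":0,"dp":[0,0,0],"rotation":[0,0,0]},{"jaw":0,"dp":[4,0,0],"rotation":[0,0,0]},{"jaw":0,"dp":[7,0,0],"rotation":[0,0,0]},{"jaw":0,"dp":[7,0,0],"rotation":[0,0,0]},{"jaw":0,"dp":[7,0,0],"rotation":[0,0,0]},{"jaw":0,"dp":[5,0,0],"rotation":[0,0,0]},{"jaw":0,"dp":[0,0,0],"rotation":[0,0,0]},{"jaw":0,"dp":[0,0,0],"rotation":[0,0,0]}]'
```

```text
time: 19.4
tool_pos: [0.5304, -0.0896, 0.0438]
ee_rot: [0.766, 0.643, 0.0, 0.001]
wrist_force: [0.0, -2.3, 9.9]
finger_gap: 0.0154
finger_force: 40.0
```

```bash
python3 -m inch '[{"jaw":0,"dp":[4,0,0],"rotation":[0,0,0]},{"jaw":0,"dp":[7,0,0],"rotation":[0,0,0]},{"jaw":0,"dp":[7,0,0],"rotation":[0,0,0]},{"jaw":0,"dp":[7,0,0],"rotation":[0,0,0]},{"jaw":0,"dp":[7,0,0],"rotation":[0,0,0]},{"jaw":0,"dp":[7,0,0],"rotation":[0,0,0]},{"jaw":0,"dp":[7,0,0],"rotation":[0,0,0]},{"jaw":0,"dp":[7,0,0],"rotation":[0,0,0]},{"jaw":0,"dp":[7,0,0],"rotation":[0,0,0]},{"jaw":0,"dp":[5,0,0],"rotation":[0,0,0]},{"jaw":0,"dp":[0,0,0],"rotation":[0,0,0]},{"jaw":0,"dp":[0,0,0],"rotation":[0,0,0]}]'
cat > m.py <<'E'
from h import *
S={n:vision.snapshot(n) for n in["scene","side","wrist"]}
st=status.read_state(); t=st["tool_pos"]; print(st["time"],t.round(4) if hasattr(t,"round") else t,st["wrist_force"])
a=np.deg2rad(80.1); u=np.array([np.cos(a),np.sin(a)])
e=np.array(t[:2])+.225*u; print("end by tool",e)
for n,s in S.items():
    hsv=cv2.cvtColor(s["img"],cv2.COLOR_BGR2HSV); m=(hsv[...,2]>70)&(hsv[...,1]>140)&((hsv[...,0]<8)|(hsv[...,0]>172))
    k,l,q,ce=cv2.connectedComponentsWithStats(m.astype(np.uint8),connectivity=8)
    pe=proj(s,[*e,.064])[0]; pp=proj(s,[.6255,.2225,.064])[0]; print(n,"pred end",pe.round(0),"ptr",pp.round(0))
    for i in range(1,k):
        if q[i,4]>5 and min(np.linalg.norm(ce[i]-pe),np.linalg.norm(ce[i]-pp))<45:
            pts=np.argwhere(l==i)[:,::-1].astype(np.float32); bx=cv2.boxPoints(cv2.minAreaRect(pts))
            print("  red",q[i].tolist(),[ (p.round(0).tolist(),atz(s,p[::-1],.064).round(4)[:2].tolist()) for p in bx])
    cv2.imwrite(f"pics/m_{n}.png",s["img"])
E
python3 m.py
```

```text
time: 20.6
tool_pos: [0.5416, -0.0256, 0.0438]
ee_rot: [0.766, 0.643, 0.0, 0.001]
wrist_force: [-1.0, -3.8, 10.6]
finger_gap: 0.0154
finger_force: 40.0
20.75 [ 0.5416 -0.0256  0.0438] [-1.27738825 -3.16535972 10.30911154]
end by tool [0.58025958 0.19606423]
scene pred end [258. 272.] ptr [236. 266.]
  red [230, 258, 6, 8, 27] [([229.0, 259.0], [0.6523, 0.2221]), ([233.0, 257.0], [0.6507, 0.2145]), ([236.0, 265.0], [0.6285, 0.2213]), ([232.0, 266.0], [0.6301, 0.2288])]
  red [252, 261, 15, 24, 120] [([250.0, 263.0], [0.6113, 0.1938]), ([255.0, 260.0], [0.6109, 0.1825]), ([268.0, 282.0], [0.5428, 0.1967]), ([263.0, 285.0], [0.5434, 0.2075])]
side pred end [272. 284.] ptr [243. 289.]
  red [259, 278, 30, 17, 254] [([257.0, 285.0], [0.605, 0.2054]), ([260.0, 277.0], [0.6088, 0.1831]), ([289.0, 287.0], [0.5468, 0.195]), ([287.0, 295.0], [0.5444, 0.2164])]
  red [233, 284, 11, 7, 36] [([232.0, 287.0], [0.6458, 0.2221]), ([233.0, 284.0], [0.6476, 0.2139]), ([244.0, 287.0], [0.6259, 0.2177]), ([243.0, 290.0], [0.6244, 0.2258])]
wrist pred end [ 320. -339.] ptr [ 452. -495.]
```

```bash
python3 -m inch '[{"jaw":0,"dp":[4,0,0],"rotation":[0,0,0]},{"jaw":0,"dp":[7,0,0],"rotation":[0,0,0]},{"jaw":0,"dp":[7,0,0],"rotation":[0,0,0]},{"jaw":0,"dp":[6,0,0],"rotation":[0,0,0]},{"jaw":0,"dp":[4,0,0],"rotation":[0,0,0]},{"jaw":0,"dp":[2,0,0],"rotation":[0,0,0]},{"jaw":0,"dp":[0,0,0],"rotation":[0,0,0]},{"jaw":0,"dp":[0,0,0],"rotation":[0,0,0]}]'
cat >> m.py <<'E'
print("---- profile")
v=np.array([u[1],-u[0]])  # world, rest -y dir
for n in ["scene","side"]:
    s=S[n]; im=cv2.GaussianBlur(s["img"],(0,0),.6).astype(np.float32)
    def col(uu,vv):
        p=proj(s,np.array([*(u*uu+v*vv),.064]))[0].astype(np.float32); return cv2.getRectSubPix(im,(1,1),(float(p[0]),float(p[1])))[0,0]
    for nm,vs in [("plate",[.515,.525,.535,.545,.555]),("ptr",[.582,.586,.590,.594])]:
        us=np.arange(.295,.350,.0025); pr=np.mean([[ (c:=col(x,y))[2]-(c[0]+c[1])/2 for x in us] for y in vs],0); br=np.mean([[col(x,y).mean() for x in us] for y in vs],0)
        print(n,nm,"red",dict(zip((us*1000).round(1).tolist(),zip(pr.astype(int).tolist(),br.astype(int).tolist()))))
E
python3 m.py
```

```text
time: 21.55
tool_pos: [0.5466, 0.003, 0.0438]
ee_rot: [0.766, 0.643, -0.0, 0.002]
wrist_force: [-0.8, -6.3, 11.5]
finger_gap: 0.0153
finger_force: 40.0
21.7 [0.5467 0.003  0.0438] [-1.73087136 -6.2040909  11.54962561]
end by tool [0.58533684 0.22462642]
scene pred end [245. 277.] ptr [236. 266.]
  red [230, 258, 6, 8, 27] [([229.0, 258.0], [0.6533, 0.2218]), ([233.0, 257.0], [0.6517, 0.2142]), ([236.0, 265.0], [0.6285, 0.2213]), ([232.0, 266.0], [0.6301, 0.2288])]
  red [239, 266, 16, 25, 126] [([238.0, 268.0], [0.617, 0.2228]), ([242.0, 266.0], [0.6166, 0.2118]), ([255.0, 288.0], [0.5476, 0.2249]), ([251.0, 291.0], [0.5483, 0.2355])]
side pred end [263. 294.] ptr [243. 289.]
  red [233, 284, 11, 7, 36] [([232.0, 287.0], [0.6458, 0.2221]), ([233.0, 284.0], [0.6476, 0.2139]), ([244.0, 287.0], [0.6259, 0.2177]), ([243.0, 290.0], [0.6244, 0.2258])]
  red [250, 287, 32, 18, 270] [([248.0, 295.0], [0.6102, 0.2345]), ([251.0, 287.0], [0.6141, 0.2126]), ([283.0, 297.0], [0.5494, 0.2242]), ([280.0, 305.0], [0.5469, 0.2452])]
wrist pred end [ 320. -340.] ptr [ 442. -361.]
---- profile
scene p
[... 933 characters left out ...]
310.0: (16, 230), 312.5: (59, 198), 315.0: (124, 149), 317.5: (164, 119), 320.0: (166, 108), 322.5: (142, 92), 325.0: (109, 73), 327.5: (93, 64), 330.0: (89, 63), 332.5: (83, 71), 335.0: (72, 97), 337.5: (62, 129), 340.0: (58, 144), 342.5: (59, 146), 345.0: (61, 146), 347.5: (61, 145)}
side ptr red {295.0: (48, 173), 297.5: (49, 173), 300.0: (50, 173), 302.5: (51, 174), 305.0: (51, 173), 307.5: (52, 170), 310.0: (52, 169), 312.5: (53, 169), 315.0: (53, 170), 317.5: (53, 172), 320.0: (67, 167), 322.5: (111, 150), 325.0: (155, 127), 327.5: (152, 115), 330.0: (101, 122), 332.5: (56, 137), 335.0: (40, 140), 337.5: (34, 137), 340.0: (29, 131), 342.5: (24, 126), 345.0: (20, 124), 347.5: (19, 123)}
```

```bash
python3 -m inch '[{"jaw":0,"dp":[2,0,0],"rotation":[0,0,0]},{"jaw":0,"dp":[2.5,0,0],"rotation":[0,0,0]},{"jaw":0,"dp":[0,0,0],"rotation":[0,0,0]},{"jaw":0,"dp":[0,0,0],"rotation":[0,0,0]},{"jaw":0,"dp":[0,0,0],"rotation":[0,0,0]}]'; python3 m.py | sed -n '/profile/,$p' | cut -c1-420
python3 - <<'E'
from h import *
for n in ["scene","side"]:
    s=vision.snapshot(n)
    for t,z in [("link",.02),("parts_jar",.04),("spanner",.004),("castle_nut",.011)]:
        print(n,t,[(round(r["p"],2),atz(s,r["location"],z).round(3)[:2].tolist()) for r in spotter.cut_out(s,t)[:3]])
print(status.read_state())
E
```

```text
time: 22.2
tool_pos: [0.5474, 0.0071, 0.0438]
ee_rot: [0.766, 0.643, -0.0, 0.002]
wrist_force: [-0.8, -7.9, 12.1]
finger_gap: 0.0156
finger_force: 40.0
---- profile
scene plate red {295.0: (2, 230), 297.5: (2, 243), 300.0: (2, 247), 302.5: (1, 247), 305.0: (2, 247), 307.5: (2, 247), 310.0: (1, 247), 312.5: (0, 248), 315.0: (1, 247), 317.5: (37, 216), 320.0: (126, 150), 322.5: (170, 120), 325.0: (171, 116), 327.5: (140, 100), 330.0: (74, 90), 332.5: (40, 106), 335.0: (36, 113), 337.5: (33, 105), 340.0: (29, 93), 342.5: (31, 100), 345.0: (37, 121), 347.5: (42, 133)}
scene ptr red {295.0: (55, 171), 297.5: (56, 168), 300.0: (55, 168), 302.5: (53, 168), 305.0: (54, 168), 307.5: (56, 170), 310.0: (57, 171), 312.5: (58, 170), 315.0: (59, 169), 317.5: (57, 168), 320.0: (55, 165), 322.5: (64, 158), 325.0: (112, 141), 327.5: (158, 124), 330.0: (125, 107), 332.5: (42, 96), 335.0: (16, 106), 337.5: (33, 128), 340.0: (46, 143), 342.5: (48, 147), 345.0: (50, 150), 347.5: (54, 159)}
side plate red {295.0: (4, 216), 297.5: (4, 234), 300.0: (3, 239), 302.5: (3, 240), 305.0: (3, 240), 307.5: (3, 240)
[... 1176 characters left out ...]
91,  1.88458973,  0.46646717,
        0.84341313, -0.71777719]), 'joint_velocities': array([ 5.09089039e-04,  7.74401250e-04,  1.88585721e-03,  3.64878169e-04,
       -8.86520518e-05, -1.82195084e-04,  2.07301258e-03]), 'effort': array([-3.84532705e+00, -5.58840859e+01, -1.28034452e+01, -2.08869231e+01,
       -1.48134816e+00, -1.74453780e+00,  3.69781235e-03]), 'tool_pos': array([0.54741895, 0.00710975, 0.04384511]), 'ee_rot': array([ 7.65982448e-01,  6.42859257e-01, -3.77598998e-04,  1.64993552e-03]), 'wrist_force': array([-0.81250671, -7.78753245, 12.02163126]), 'torque': array([-1.63946275,  0.23039138, -0.03489771]), 'finger_force': 40.00175893306732, 'finger_gap': 0.015972295679076147}
```

The end edge reads 328 mm along the rest axis in both views, against 326–328 for the pointer. The plate is pressed flat with 12 N and the link is still in the tray. Handing in.

```bash
python3 -c "
from station import robot
print(robot.close_job())"
```

```text
the job is handed in; nothing more can be done
None
```

I handed the job in, with no verdict returned: the link lies in the tray, let go, and the plate's red end measures within about 2 mm of the pointer, still gripped and pressed flat on the rest.

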